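Feel a bar to the hidden stop and clamp it in the screw press

ROBOT

A 6-joint arm with a two-finger parallel gripper is mounted at the origin on the work surface. World frame = base frame: x ahead of the robot, y to its left, z up, the work surface at z = 0. Lengths are in m, angles in rad, forces in N, time in s.
With the tool pointing down it reaches from about 0.325 to 0.775 m from the base axis. Payload 9.3 kg.
Tool frame: the origin (TCP) lies midway between the tips of the shut fingers; the grasp point (between the pads) lies manip.hold_point_z behind it (manip.hold_point_z is the distance from the TCP to the grasp point, in m); z points along the fingers, y is the line along which they close (so a half turn about z gives the same grasp; the last joint's range is limited). The gripper opens to 85 mm and grips with 20 to 120 N. Pads are 22 mm wide; open, the fingers measure 114 mm over their backs; the gripper's body (76 mm by 85 mm) begins 54 mm behind the grasp point. The pads swing forward as they close: fully open they stand 13 mm farther back than shut.
Start: joints at [-0.153, 0.259, 0.021, 1.334, 0, 1.418], TCP at [0.55, -0, 0.231] pointing down, gripper open.
Joint ranges: [-3.04, 3.04], [-0.91, 1.82], [-1.04, 1.36], [-1.92, 1.95], [-1.52, 1.45], [-3.14, 3.14]. Speed limits (rad/s): [2.22, 2.22, 2.79, 3.14, 3.14, 3.14].

INTERFACE

Orientations are given as [roll, pitch, yaw] about the fixed x, y, z axes, in that order (R = Rz(yaw) Ry(pitch) Rx(roll)).
In Python, from rig import manip gives the robot as it stands.
- The arm moves only by the shell command python3 shift.py FILE, which reads ROWS from the file FILE. ROWS is a JSON list of rows, 1 to 8 of them, each an object with the fields x, y, z (the shift in m), twist (a turn about the tool's z in rad), aperture (the opening from 0.0 (shut) to 1.0 (fully open)); a field left out counts as zero (the opening has to be given); each row is the pose to reach, as a shift and turn from the pose commanded when the command began, along the tool's axes at that moment; what a row does not reach only later rows make up. A row lasts 1/10 s, in which the tool goes at most 0.05 m and 0.15 rad, less where a joint would pass 70% of its speed; a pose out of reach is approached as far as the arm can. The fingers move at their own pace and stop on an object; the grip force is fixed at half the most. Time passes only in rows, so rows that do not move let the fingers close. It prints the time, the measured TCP pose, the force, the opening and the grip force at its end. Input that does not fit is refused with a message, and nothing moves.
- manip.sense(): the state, without advancing time (a new reading comes with each control period).
- manip.grab_frame(name): name is "scene" or "side" or "wrist"; returns the picture (480x640x3 uint8, red, green, blue); there is no depth.
- manip.get_calibration(name): a dict with "vfov" (degrees; the focal length in pixels is half the picture's height over the tangent of half this angle, whatever the lens; pixels are square), "cx", "cy" (the principal point, pixels), "rvec" (rotation vector, rad) and "tvec" (3), from world to camera coordinates, as OpenCV has them. Camera axes: x right, y down, z forward; pixel columns grow to the right and rows downward; lengths in m; the calibration is good to about 2 mm. The wrist camera is an equidistant fisheye: a pixel r from the principal point sees the ray r / f radians off the axis. A picture is of the moment at which its call begins: read the wrist's pose just before it. get_calibration takes no time and is no camera call; for the wrist camera it gives the pose at the moment of the call.
- manip.close_job(): hands the job in; it is judged then, once.
The state is a dict: "time_s": time; "joint_pos": joint angles; "dq": joint speeds; "joint_efforts": joint torques, N m; "tcp_pos": TCP position; "ee_rot": TCP orientation; "contact_force": force on the tool from outside, world axes, zero at the start; "moment": the same for the moment, N m; "opening": opening from 0.0 (shut) to 1.0 (fully open); "finger_force": force on a finger pad.
Only numpy, scipy, OpenCV 4.12 (cv2) and the standard library are available. Lean on these libraries where they do the work, as an engineer would, in place of code of your own. Each camera call takes 0.05 s, during which the arm holds its last target. There are 200 camera calls.

TASK

Lay the yellow-tailed bar on the press bed, nose towards the press but still short of its posts, and let go of it; then take it again by its yellow tail and slide it gently in under the hood until you feel it meet the hidden end stop, and let go. Then wind the crank clockwise until you feel the pad touch the bar, add a quarter of a turn more, and let go, leaving the bar still square against the stop and the other things on the bench where they are.

Things in the scene. Friction and masses are not known exactly. Their poses are not given: they have to be found in the camera images.
- bar: The workpiece: a straight aluminium box-section bar 200 long x 36 wide x 20 mm high, 0.25 to 0.5 kg, its tail end painted yellow for 40 mm. Origin at the centre of its underside; x runs along it towards the plain nose end, z up.
- bar_nose (a point): Centre of the bar's plain nose end face (100 mm from the middle, 10 mm above the underside).
- bar_tail (a point): Centre of the bar's yellow tail end face.
- press: Green bench screw press, fixed. Origin on the bench under the ram's axis; x is the feed direction (from the open infeed side, between the posts, into the white hood), z up. Two posts at y = +/-52 mm (36 mm along x, 30 mm across, clear gap 74 mm); the crosshead on them spans x +/-25 mm, y +/-67 mm, z 165 to 209 mm.
- hood_mouth (a point): Middle of the open mouth of the press's white hood, 22 mm along press x, 60 mm above the bench. Inside it is 94 mm wide, roof 110 mm above the bench. It hides a fixed steel end stop, 70 mm wide and square to the feed, whose face is set anywhere between press x = 45 and 85 mm: where, can only be felt with the bar.
- bed: Flat steel bed of the press, 88 mm wide, in line with the press, fixed. Origin on the ram's axis, 58 mm below its top face; same axes as the press. The top face runs from x -290 mm (infeed end) to +110 mm and lies 35 to 47 mm above the bench, differing from day to day.
- pad: Orange round pad of 40 mm diameter under the ram, origin at the centre of its underside, 90 mm above the bench when the crank reads 0. It is carried in the ram on a stiff sprung slide, so that once it rests on the bar the ram goes on down over it, 7.5 mm in a quarter turn, and it stays so.
- ram: Steel screw spindle above the pad, moving down 30 mm per crank turn; origin at the pad's underside centre while the pad hangs free, z up. The pad's height above this origin is how far it has been pushed into the ram.
- crank (a joint): Turn of the press crank in rad: 0 as found (arm along press +x), growing clockwise seen from above, which lowers the ram 30 mm per turn; range 0 to 12.2. The crank keeps its height. It takes about 3.5 N at the grip while the pad is free, about 6 N more as soon as the pad bears on the bar and 8 N more a quarter turn later; it stays where it is left.
- crank_grip (a point): Middle of the crank's black upright grip (26 mm diameter, 62 mm tall), 55 mm from the ram's axis, 256 mm above the bench. It spins freely on its pin, so it can be led round the circle at constant tool yaw. The crank arm's top lies 222 mm above the bench.
- hammer: Hammer lying on the bench, bystander. Origin at its underside.
- wrench: Wrench lying on the bench, bystander.
- rule: Steel rule 250 x 30 x 5 mm, bystander.
- mug: Blue mug, 80 mm wide and 90 mm tall, bystander.
- bottle: Clear bottle, 66 mm wide and 200 mm tall, bystander.
- vent: White flanged vent frame 220 x 220 x 54 mm with slats, bystander.
- offcut: Short aluminium offcut 90 x 36 x 20 mm, bystander (no yellow end).

How it is judged:
By the outcome, as a careful person would: the job done as asked, in the order asked, and still so for the second after the job is handed in, with the robot touching nothing.
It also fails if it takes over 72 s, if anything falls off the work surface, if the arm or the gripper's body presses on something with over 40 N, if the wrist force passes 120 N, or if a joint passes its speed limit or range.

## Working session

There is one attempt and no reset: what is moved stays moved. The work goes in short steps, Python scripts to look and compute and a shell command to move; the robot and the scene stay as the last step left them, time stands still between calls to the robot, and variables do not carry over. Pictures are saved under pics/ and viewed, at most 10 in all, crops included, and the job is handed in when it is done.

```bash
ls; mkdir -p pics; cat > h.py <<'E'
import numpy as np, cv2
from rig import manip
def snap(n,f):
    c=manip.get_calibration(n); im=manip.grab_frame(n); cv2.imwrite('pics/'+f+'.png',im[:,:,::-1]); return im,c
def ray(c,u,v,fish=False):
    R=cv2.Rodrigues(np.array(c['rvec'],float))[0]; t=np.array(c['tvec'],float)
    f=240/np.tan(np.radians(c['vfov'])/2); x=(u-c['cx'])/f; y=(v-c['cy'])/f
    if fish:
        r=np.hypot(x,y)+1e-12; d=np.array([x/r*np.sin(r),y/r*np.sin(r),np.cos(r)])
    else: d=np.array([x,y,1.]); d/=np.linalg.norm(d)
    return -R.T@t, R.T@d
def onz(c,u,v,z,fish=False):
    o,d=ray(c,u,v,fish); return o+d*(z-o[2])/d[2]
def tri(*rs):
    A=sum(np.eye(3)-np.outer(d,d) for o,d in rs); b=sum((np.eye(3)-np.outer(d,d))@o for o,d in rs)
    return np.linalg.solve(A,b)
E
python3 - <<'E'
from h import *
for n in ('scene','side','wrist'):
    im,c=snap(n,n+'0'); print(n,im.shape,c)
s=manip.sense(); print(s, manip.hold_point_z)
E
```

```text
pics
rig.py
shift.py
scene (480, 640, 3) {'vfov': 55.785241563899234, 'cx': 319.43627837799914, 'cy': 238.20051733442313, 'rvec': array([ 1.31897031,  2.43041994, -0.75229127]), 'tvec': array([ 0.31079989, -0.28541826,  1.73653598])}
side (480, 640, 3) {'vfov': 55.79601830940337, 'cx': 315.81590547554674, 'cy': 238.87816020629248, 'rvec': array([ 2.25478182, -0.68446656,  0.31662259]), 'tvec': array([-0.49655695,  0.31401764,  1.11392117])}
wrist (480, 640, 3) {'vfov': 65.70646984690485, 'cx': 320.0150354245197, 'cy': 241.84349821223736, 'rvec': array([-2.83982218e+00, -3.39436813e-05,  2.40754482e-03]), 'tvec': array([-0.54844242, -0.03869432,  0.37905104])}
{'time_s': 0.15, 'joint_pos': array([-1.52594909e-01,  2.59086297e-01,  2.09217457e-02,  1.33369620e+00,
        2.68098641e-06,  1.41823064e+00]), 'dq': array([-1.00662785e-03, -1.32807388e-03,  2.91555582e-03,  1.26019107e-03,
        2.81306269e-04, -8.00549451e-05]), 'joint_efforts': array([ 3.21120227e-03, -5.55970466e+01,  3.44662285e+01,  1.13262911e-02,
       -1.37106272e-04,  2.85134706e-05]), 'tcp_pos': array([5.49783673e-01, 3.21777088e-05, 2.30786669e-01]), 'ee_rot': array([-3.14054100e+00, -1.64415191e-04,  1.57076702e+00]), 'contact_force': array([-0.40472525,  0.78478891, -0.09181346]), 'moment': array([-0.00838234,  0.00876087, -0.00175924]), 'finger_force': 0.0, 'opening': 1.0049561009779129} 0.0187
```

View pics/scene0.png

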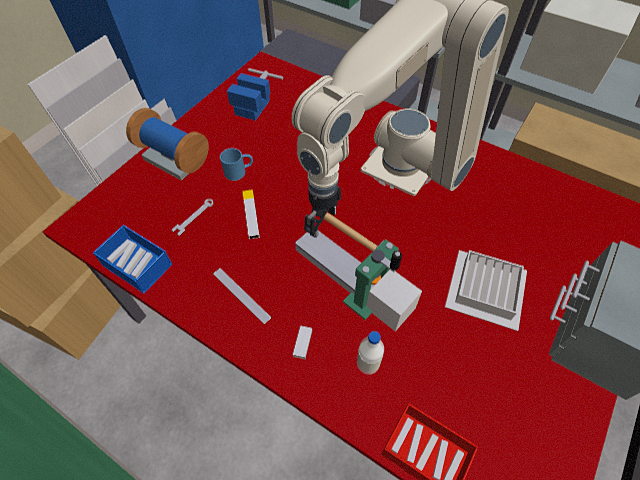

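View pics/side0.png

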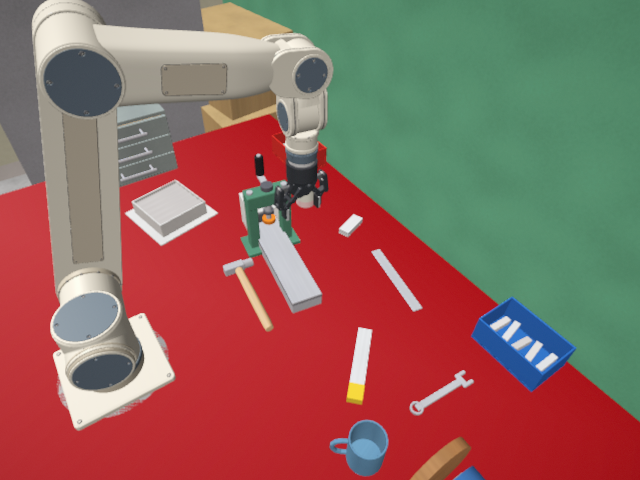

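The scene picture shows the bar at about (250,213), with its yellow tail at (249,194) and its nose at (253,238). The bed's infeed end is near (312,240), the hood is at (395,300) and the grip is at (396,260). In the side picture the bar runs from (364,330) to (355,400), the bed end is at (305,300), the grip is at (259,163) and the pad is at (268,216). Next I'll zoom in on the press in both pictures.

```bash
python3 - <<'E'
from h import *
a=cv2.imread('pics/scene0.png')[200:340,285:435]; b=cv2.imread('pics/side0.png')[145:325,215:335]
a=cv2.resize(a,None,fx=2.6,fy=2.6,interpolation=cv2.INTER_CUBIC); b=cv2.resize(b,None,fx=3.2,fy=3.2,interpolation=cv2.INTER_CUBIC)
H=600; o=np.zeros((H,a.shape[1]+b.shape[1],3),np.uint8); o[:a.shape[0],:a.shape[1]]=a; o[:b.shape[0],a.shape[1]:]=b
cv2.imwrite('pics/zoom.png',o); print(o.shape,a.shape)
C={n:manip.get_calibration(n) for n in('scene','side')}
for n,(x0,y0,x1,y1) in {'scene':(235,180,270,250),'side':(330,315,385,410)}.items():
    im=cv2.imread(f'pics/{n}0.png'); h=cv2.cvtColor(im,cv2.COLOR_BGR2HSV)
    yel=(h[...,0]>18)&(h[...,0]<38)&(h[...,1]>120)&(h[...,2]>90)
    whi=(h[...,1]<60)&(h[...,2]>140)
    for nm,m in(('yel',yel),('all',yel|whi)):
        mm=np.zeros_like(m);mm[y0:y1,x0:x1]=m[y0:y1,x0:x1]
        cs,_=cv2.findContours(mm.astype(np.uint8),0,2); k=max(cs,key=cv2.contourArea)
        P=np.array([onz(C[n],*p[0],0.02)[:2] for p in k],np.float32)
        r=cv2.minAreaRect(P); print(n,nm,r)
        print(cv2.approxPolyDP(k,3,True)[:,0].tolist())
E
```

```text
(600, 774, 3) (364, 390, 3)
scene yel ((0.4473344683647156, -0.38590431213378906), (0.03814185783267021, 0.03577099367976189), 38.549503326416016)
[[243, 191], [243, 198], [253, 197], [252, 190]]
scene all ((0.5072727203369141, -0.3295384645462036), (0.20386070013046265, 0.036598674952983856), 44.049293518066406)
[[252, 190], [243, 191], [249, 236], [258, 234]]
side yel ((0.44471681118011475, -0.3910985589027405), (0.047902997583150864, 0.03679155930876732), 43.95615768432617)
[[349, 382], [347, 401], [361, 403], [364, 385]]
side all ((0.5025367140769958, -0.3347235918045044), (0.20927757024765015, 0.03714872524142265), 44.20677185058594)
[[358, 327], [347, 401], [361, 403], [371, 330]]
```

View pics/zoom.png

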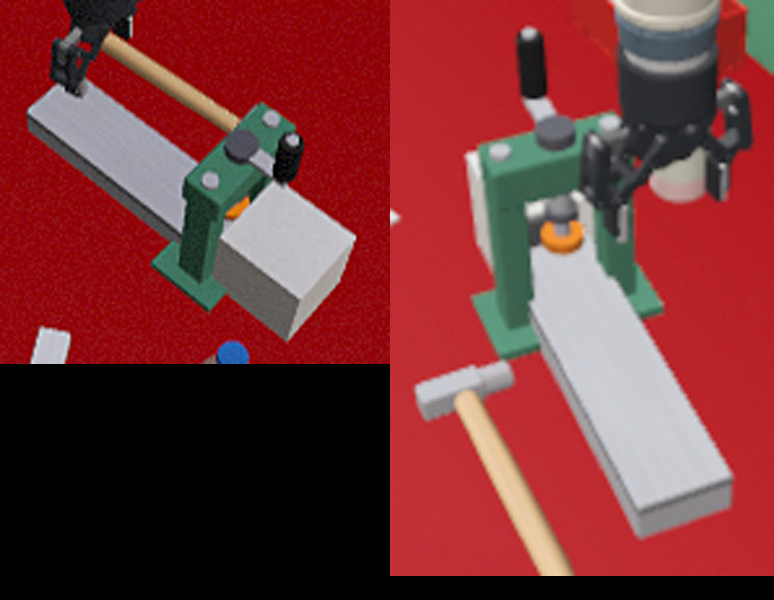

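```bash
python3 - <<'E'
from h import *
C={n:manip.get_calibration(n) for n in('scene','side')}
def T(a,b):
    ra,rb=ray(C['scene'],*a),ray(C['side'],*b); p=tri(ra,rb)
    e=[np.linalg.norm(np.cross(p-o,d)) for o,d in(ra,rb)]; return p,e
for n,a,b in [('grip',(396.5,259.6),(259.4,164.7)),('boltR',(389.6,245.4),(249.4,192.5)),('boltL',(365.8,269.2),(283.7,183.1)),('bedcorner',(295.8,244.2),(321.9,294.4)),('hub',(377.7,256),(266.6,185.6))]:
    p,e=T(a,b); print(n,p.round(4),np.round(e,4))
for z in(.035,.041,.047):
    A=onz(C['side'],293.1,305.3,z)[:2];B=onz(C['side'],321.9,294.4,z)[:2]; D=onz(C['scene'],295.8,244.2,z)[:2]
    print(z,A,B,np.linalg.norm(A-B),D, np.degrees(np.arctan2(*(B-A)[::-1])))
E
```

```text
grip [0.5526 0.2306 0.257 ] [0.0027 0.0027]
boltR [0.4924 0.1851 0.2111] [0.0019 0.0019]
boltL [0.5961 0.1681 0.2125] [0.0013 0.0013]
bedcorner [ 0.54   -0.1139  0.0322] [0.0022 0.0022]
hub [0.545  0.1764 0.2189] [0.0008 0.0008]
0.035 [ 0.45422618 -0.10568408] [ 0.54021291 -0.11740833] 0.08678234725860193 [ 0.53975157 -0.11134652] -7.764368717110976
0.041 [ 0.45182209 -0.10969329] [ 0.53727757 -0.1213451 ] 0.08624618247177153 [ 0.54284741 -0.10883453] -7.764368717110988
0.047 [ 0.449418  -0.1137025] [ 0.53434223 -0.12528187] 0.085710017684941 [ 0.54594325 -0.10632253] -7.764368717110936
```

View pics/wrist0.png

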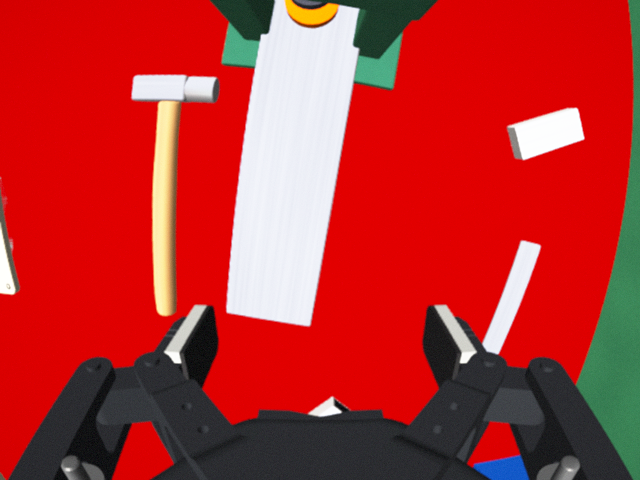

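The wrist picture shows the bed's infeed corners at (228,312) and (311,325), and its long edges running up to about (265,60) and (354,60). The pad is at (312,8). The hammer is clear to the left and the bar's tip is at (330,403).

```bash
python3 - <<'E'
from h import *
c=manip.get_calibration('wrist'); im=cv2.imread('pics/wrist0.png'); h=cv2.cvtColor(im,cv2.COLOR_BGR2HSV)
m=((h[...,1]<60)&(h[...,2]>140))
L=[];R=[]
for v in range(70,305,5):
    row=np.where(m[v,222:368])[0]+222; L.append((row[0],v)); R.append((row[-1],v))
print(L[::12],R[::12])
B=[]
for u in range(235,305,5):
    col=np.where(m[200:340,u])[0]+200; B.append((u,col[-1]))
print(B[::5])
for z in (.035,.039,.043,.047):
    def fit(P):
        P=np.array([onz(c,u,v,z,True)[:2] for u,v in P],np.float32); vx,vy,x,y=cv2.fitLine(P,cv2.DIST_HUBER,0,.01,.01).ravel(); return np.array([vx,vy]),np.array([x,y])
    dl,pl=fit(L);dr,pr=fit(R);db,pb=fit(B)
    n=np.array([-dl[1],dl[0]]); a=[np.degrees(np.arctan2(d[1],d[0]))%180 for d in(dl,dr,db)]
    def X(p,d,q,e): s=np.linalg.solve(np.c_[d,-e],q-p)[0]; return p+d*s
    A,Bc=X(pl,dl,pb,db),X(pr,dr,pb,db)
    u=(dl*np.sign(dl[1])+dr*np.sign(dr[1]));u/=np.linalg.norm(u)
    print(z,a,'w',abs((pr-pl)@n),A,Bc,'ram axis',(A+Bc)/2+u*.29,'yaw',np.degrees(np.arctan2(u[1],u[0])))
E
```

```text
[(np.int64(255), 70), (np.int64(246), 130), (np.int64(238), 190), (np.int64(231), 250)] [(np.int64(355), 70), (np.int64(344), 130), (np.int64(333), 190), (np.int64(323), 250)]
[(235, np.int64(313)), (260, np.int64(318)), (285, np.int64(321))]
0.035 [np.float32(80.48405), np.float32(80.409134), np.float32(170.78693)] w 0.088070214 [ 0.4503748  -0.10623372] [ 0.53710705 -0.12030154] ram axis [0.5418713  0.17271045] yaw 80.446594
0.039 [np.float32(80.48404), np.float32(80.40915), np.float32(170.78671)] w 0.08702671 [ 0.45154455 -0.1040792 ] [ 0.53724915 -0.11798073] ram axis [0.5425272  0.17494811] yaw 80.4466
0.043 [np.float32(80.484055), np.float32(80.409134), np.float32(170.78691)] w 0.08598324 [ 0.45271426 -0.10192511] [ 0.5373912  -0.11565961] ram axis [0.5431831  0.17718571] yaw 80.4466
0.047 [np.float32(80.484055), np.float32(80.40914), np.float32(170.78688)] w 0.08493968 [ 0.453884   -0.09977077] [ 0.5375332  -0.11333866] ram axis [0.543839   0.17942336] yaw 80.4466
```

The press axis is at about (0.543, 0.1755) with the feed yaw at 80.4°. The bed top is about 36–38 mm high and will be felt later. The bar's centre is at (0.505, -0.332) with yaw 44.1°. I'll move above the bar.

```bash
echo '[{"x":-0.05, "y":-0.007, "twist":0.15, "aperture":1}, {"x":-0.1, "y":-0.014, "z":0.02, "twist":0.3, "aperture":1}, {"x":-0.147, "y":-0.02, "z":0.04, "twist":0.45, "aperture":1}, {"x":-0.194, "y":-0.027, "z":0.06, "twist":0.6, "aperture":1}, {"x":-0.241, "y":-0.034, "z":0.08, "twist":0.75, "aperture":1}, {"x":-0.288, "y":-0.041, "z":0.1, "twist":0.801, "aperture":1}, {"x":-0.332, "y":-0.045, "z":0.11, "twist":0.801, "aperture":1}, {"x":-0.332, "y":-0.045, "z":0.11, "twist":0.801, "aperture":1}]' > m.json && python3 shift.py m.json
python3 - <<'E'
from h import *
im,c=snap('wrist','w1'); s=manip.sense(); print(s['tcp_pos'],s['ee_rot'],s['time_s'])
h=cv2.cvtColor(im,cv2.COLOR_RGB2HSV)
m=((h[...,0]>18)&(h[...,0]<38)&(h[...,1]>120)&(h[...,2]>90)).astype(np.uint8)
k=max(cv2.findContours(m,0,2)[0],key=cv2.contourArea); print(cv2.boundingRect(k),cv2.minAreaRect(np.array([onz(c,*p[0],.02,True)[:2] for p in k],np.float32)))
m=((h[...,1]<60)&(h[...,2]>140)).astype(np.uint8)
for k in cv2.findContours(m,0,2)[0]:
    if cv2.contourArea(k)>800: print(cv2.boundingRect(k),cv2.minAreaRect(np.array([onz(c,*p[0],.02,True)[:2] for p in k],np.float32)))
E
```

```text
time_s: 0.95
tcp_pos: [0.5034, -0.3364, 0.1187]
ee_rot: [-3.139, 0.001, 0.765]
contact_force: [-0.6, 0.0, 0.1]
opening: 1.003
finger_force: 0.0
[ 0.50372213 -0.33499611  0.11926655] [-3.13916859e+00  5.74783920e-04  7.65843249e-01] 1.0
(294, 314, 50, 45) ((0.44791048765182495, -0.3871566951274872), (0.03963170573115349, 0.037062086164951324), 43.977210998535156)
(470, 187, 152, 154) ((0.6163555383682251, -0.4836864471435547), (0.03787802904844284, 0.16659097373485565), 85.91325378417969)
(288, 84, 57, 230) ((0.5195333957672119, -0.3171919584274292), (0.15917088091373444, 0.035871721804142), 44.287723541259766)
(0, 0, 110, 84) ((0.4680105745792389, -0.05734016001224518), (0.07001938670873642, 0.131638303399086), 27.230636596679688)
```

View pics/w1.png

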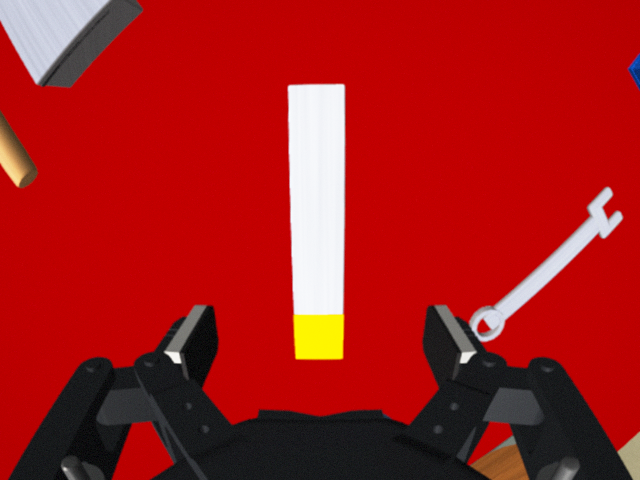

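The wrist picture shows the bar centred and aligned between the fingers, running from (316,84) to (318,358). I'll descend and grip it.

```bash
echo '[{"z":0.04, "twist":0.003, "aperture":1}, {"z":0.08, "twist":0.003, "aperture":1}, {"z":0.105, "twist":0.003, "aperture":1}, {"z":0.116, "twist":0.003, "aperture":1}, {"z":0.116, "twist":0.003, "aperture":1}, {"z":0.116, "twist":0.003, "aperture":1}]' > m.json && python3 shift.py m.json
```

```text
time_s: 1.6
tcp_pos: [0.5058, -0.332, 0.0066]
ee_rot: [3.14, -0.0, 0.767]
contact_force: [-0.4, 0.2, 0.5]
opening: 1.0
finger_force: 0.0
```

```bash
echo '[{"z":0.005, "aperture":1}, {"z":0.005, "aperture":0}, {"z":0.005, "aperture":0}, {"z":0.005, "aperture":0}, {"z":0.005, "aperture":0}, {"z":0.005, "aperture":0}, {"z":0.005, "aperture":0}, {"z":0.005, "aperture":0}]' > m.json && python3 shift.py m.json
```

```text
time_s: 2.4
tcp_pos: [0.5051, -0.3321, 0.0009]
ee_rot: [3.141, -0.0, 0.767]
contact_force: [-0.8, 0.8, 5.9]
opening: 0.406
finger_force: 61.7
```

```bash
echo '[{"z":-0.045, "aperture":0}, {"z":-0.095, "aperture":0}, {"x":0.034, "y":-0.032, "z":-0.11, "aperture":0}, {"x":0.067, "y":-0.064, "z":-0.11, "aperture":0}, {"x":0.101, "y":-0.097, "z":-0.11, "aperture":0}, {"x":0.135, "y":-0.129, "z":-0.11, "aperture":0}, {"x":0.168, "y":-0.161, "z":-0.11, "aperture":0}, {"x":0.202, "y":-0.193, "z":-0.11, "aperture":0}]' > m.json && python3 shift.py m.json
echo '[{"x":0.0337, "y":-0.032, "twist":-0.14, "aperture":0}, {"x":0.0673, "y":-0.0645, "twist":-0.28, "aperture":0}, {"x":0.0673, "y":-0.0645, "twist":-0.42, "aperture":0}, {"x":0.0673, "y":-0.0645, "twist":-0.56, "aperture":0}, {"x":0.0673, "y":-0.0645, "twist":-0.6365, "aperture":0}, {"x":0.0673, "y":-0.0645, "twist":-0.6365, "aperture":0}, {"x":0.0673, "y":-0.0645, "twist":-0.6365, "aperture":0}]' > m.json && python3 shift.py m.json
python3 - <<'E'
from h import *
snap('wrist','w2'); print(manip.sense())
E
```

```text
time_s: 3.2
tcp_pos: [0.516, -0.0511, 0.1101]
ee_rot: [-3.141, 0.0, 0.766]
contact_force: [0.8, 0.0, -3.6]
opening: 0.405
finger_force: 61.5
time_s: 3.9
tcp_pos: [0.5201, 0.0403, 0.1101]
ee_rot: [-3.141, 0.0, 1.401]
contact_force: [-0.5, -0.2, -2.6]
opening: 0.404
finger_force: 61.4
{'time_s': 3.95, 'joint_pos': array([-8.38564622e-02,  2.77399060e-01, -2.72793445e-01,  1.02098812e+00,
        1.75434958e-05,  1.65696154e+00]), 'dq': array([-0.00150674, -0.00344761,  0.00165979, -0.00059783,  0.00024967,
       -0.00801351]), 'joint_efforts': array([ 1.64260743e-01, -5.49959636e+01,  3.19801354e+01,  9.73315415e-03,
        9.21577855e-03, -3.46519751e-02]), 'tcp_pos': array([0.52013296, 0.04018095, 0.1101314 ]), 'ee_rot': array([-3.14120827e+00,  1.55941019e-05,  1.40077465e+00]), 'contact_force': array([ 1.03375245, -0.34624824, -2.87537919]), 'moment': array([-0.01706201, -0.00191557, -0.02493665]), 'finger_force': 61.39140486717224, 'opening': 0.4056089018830138}
```

View pics/w2.png

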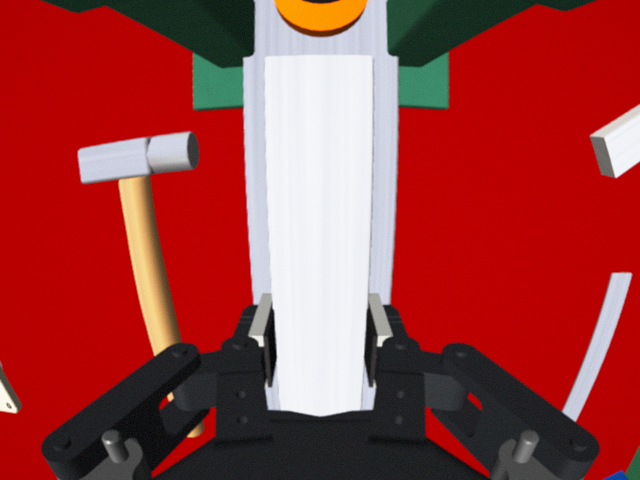

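The bar is in line with the bed: bed edges at u=250 and 396, bar edges at 268 and 372. Its nose, at v=55, is short of the posts. I'll lower it until I feel the bed.

```bash
echo '[{"z":0.03, "aperture":0}, {"z":0.055, "aperture":0}, {"z":0.058, "aperture":0}, {"z":0.061, "aperture":0}, {"z":0.064, "aperture":0}, {"z":0.067, "aperture":0}, {"z":0.067, "aperture":0}]' > m.json && python3 shift.py m.json
echo '[{"z":0.001, "aperture":0}, {"z":0.002, "aperture":0}, {"z":0.002, "aperture":0}]' > m.json && python3 shift.py m.json
```

```text
time_s: 4.65
tcp_pos: [0.5205, 0.0402, 0.0436]
ee_rot: [3.141, -0.0, 1.403]
contact_force: [-1.6, 1.0, -2.8]
opening: 0.406
finger_force: 61.2
time_s: 4.95
tcp_pos: [0.5206, 0.0403, 0.0434]
ee_rot: [3.139, 0.0, 1.403]
contact_force: [-7.2, 0.8, 18.7]
opening: 0.405
finger_force: 64.1
```

```bash
echo '[{"z":-0.001, "aperture":0}, {"z":-0.001, "aperture":0.8}, {"z":-0.001, "aperture":0.8}, {"z":-0.001, "aperture":0.8}, {"z":-0.001, "aperture":0.8}, {"z":-0.04, "aperture":0.8}, {"z":-0.06, "aperture":0.8}]' > m.json && python3 shift.py m.json
echo '[{"x":-0.04, "aperture":0.8}, {"x":-0.08, "aperture":0.8}, {"x":-0.08, "aperture":0.8}]' > m.json && python3 shift.py m.json
python3 - <<'E'
from h import *
im,c=snap('wrist','w3'); snap('side','s3');s=manip.sense(); print(s['tcp_pos'],s['ee_rot'],s['time_s'])
h=cv2.cvtColor(im,cv2.COLOR_RGB2HSV)
m=((h[...,0]>18)&(h[...,0]<38)&(h[...,1]>120)&(h[...,2]>90)).astype(np.uint8)
for k in cv2.findContours(m,0,2)[0]:
  if cv2.contourArea(k)>200: print(cv2.boundingRect(k),cv2.minAreaRect(np.array([onz(c,*p[0],.063,True)[:2] for p in k],np.float32)))
E
```

```text
time_s: 5.65
tcp_pos: [0.5207, 0.0403, 0.103]
ee_rot: [3.141, -0.0, 1.403]
contact_force: [0.3, -0.5, 0.1]
opening: 0.797
finger_force: 0.0
time_s: 5.95
tcp_pos: [0.5066, -0.0419, 0.1014]
ee_rot: [3.141, 0.001, 1.4]
contact_force: [0.6, 0.2, 0.8]
opening: 0.8
finger_force: 0.0
[ 0.50684405 -0.03931152  0.10125279] [-3.14152856e+00 -2.02108716e-04  1.40122136e+00] 6.05
(286, 233, 71, 71) ((0.5069411993026733, -0.03754718601703644), (0.03939276933670044, 0.035911668092012405), 80.39232635498047)
```

View pics/w3.png

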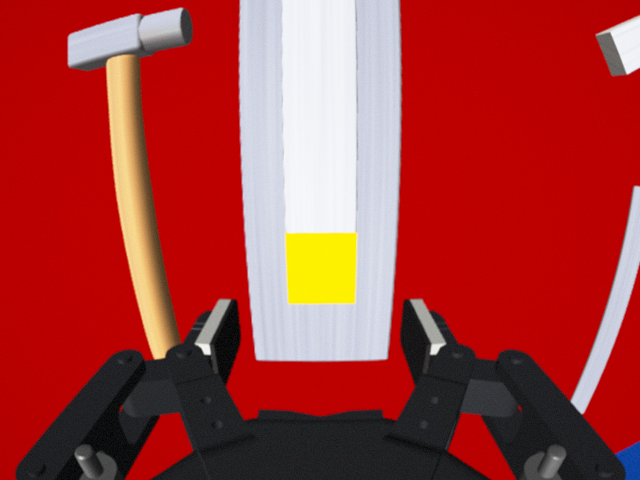

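The wrist picture shows the bar lying straight in the middle of the bed, with its yellow tail at (321,268). The tool is right above it, so I'll descend and grip the tail.

```bash
echo '[{"x":0.001, "z":0.03, "aperture":0.8}, {"x":0.001, "z":0.05, "aperture":0.8}, {"x":0.001, "z":0.055, "aperture":0.8}, {"x":0.001, "z":0.055, "aperture":0.0}, {"x":0.001, "z":0.055, "aperture":0.0}, {"x":0.001, "z":0.055, "aperture":0.0}, {"x":0.001, "z":0.055, "aperture":0.0}, {"x":0.001, "z":0.055, "aperture":0.0}]' > m.json && python3 shift.py m.json
```

```text
time_s: 6.85
tcp_pos: [0.5078, -0.0374, 0.0475]
ee_rot: [3.14, -0.0, 1.404]
contact_force: [-1.1, 1.8, 7.6]
opening: 0.41
finger_force: 60.9
```

```bash
echo '[{"x":0.01, "aperture":0}, {"x":0.025, "aperture":0}, {"x":0.04, "aperture":0}, {"x":0.055, "aperture":0}, {"x":0.065, "aperture":0}, {"x":0.07, "aperture":0}, {"x":0.073, "aperture":0}, {"x":0.073, "aperture":0}]' > m.json && python3 shift.py m.json
echo '[{"x":0.001, "aperture":0}, {"x":0.002, "aperture":0}, {"x":0.003, "aperture":0}, {"x":0.004, "aperture":0}, {"x":0.005, "aperture":0}, {"x":0.006, "aperture":0}]' > m.json && python3 shift.py m.json
```

```text
time_s: 7.65
tcp_pos: [0.5201, 0.0341, 0.0475]
ee_rot: [3.139, 0.001, 1.403]
contact_force: [-1.0, -2.5, 6.4]
opening: 0.401
finger_force: 60.9
time_s: 8.25
tcp_pos: [0.521, 0.0392, 0.0475]
ee_rot: [3.139, 0.002, 1.403]
contact_force: [-1.5, -5.8, 6.0]
opening: 0.402
finger_force: 60.9
```

```bash
for i in 1; do echo '[{"x":0.001, "aperture":0}, {"x":0.002, "aperture":0}, {"x":0.003, "aperture":0}, {"x":0.004, "aperture":0}, {"x":0.005, "aperture":0}, {"x":0.006, "aperture":0}]' > m.json && python3 shift.py m.json; done
echo '[{"x":0.001, "aperture":0}, {"x":0.002, "aperture":0}, {"x":0.003, "aperture":0}, {"x":0.004, "aperture":0}, {"x":0.005, "aperture":0}, {"x":0.006, "aperture":0}]' > m.json && python3 shift.py m.json
```

```text
time_s: 8.85
tcp_pos: [0.522, 0.0452, 0.0475]
ee_rot: [3.139, 0.002, 1.403]
contact_force: [-0.8, -5.1, 6.6]
opening: 0.401
finger_force: 60.9
time_s: 9.45
tcp_pos: [0.5229, 0.0505, 0.0475]
ee_rot: [3.139, 0.003, 1.402]
contact_force: [-2.2, -12.7, 6.9]
opening: 0.408
finger_force: 61.0
```

```bash
echo '[{"x":0.0005, "aperture":0}, {"x":0.001, "aperture":0}]' > m.json && python3 shift.py m.json; echo '[{"x":0.0005, "aperture":0}, {"x":0.001, "aperture":0}]' > m.json && python3 shift.py m.json
```

```text
time_s: 9.65
tcp_pos: [0.5229, 0.0505, 0.0475]
ee_rot: [3.139, 0.006, 1.402]
contact_force: [-3.1, -17.2, 7.8]
opening: 0.407
finger_force: 61.0
time_s: 9.85
tcp_pos: [0.5229, 0.0505, 0.0475]
ee_rot: [3.139, 0.008, 1.401]
contact_force: [-3.9, -22.3, 8.3]
opening: 0.406
finger_force: 61.1
```

The stop is found: the position holds while the force rises to 22 N. I'll ease off, let go, and check the bar from above.

```bash
echo '[{"x":-0.0015, "aperture":0}, {"x":-0.0015, "aperture":0.8}, {"x":-0.0015, "aperture":0.8}, {"x":-0.0015, "aperture":0.8}, {"x":-0.0015, "aperture":0.8}, {"x":-0.0015, "z":-0.03, "aperture":0.8}, {"x":-0.0015, "z":-0.055, "aperture":0.8}, {"x":-0.0015, "z":-0.055, "aperture":0.8}]' > m.json && python3 shift.py m.json
python3 - <<'E'
from h import *
im,c=snap('wrist','w4'); snap('side','s4');s=manip.sense(); print(s['tcp_pos'],s['ee_rot'],s['time_s'])
h=cv2.cvtColor(im,cv2.COLOR_RGB2HSV)
m=((h[...,0]>18)&(h[...,0]<38)&(h[...,1]>120)&(h[...,2]>90)).astype(np.uint8)
for k in cv2.findContours(m,0,2)[0]:
  if cv2.contourArea(k)>200: print(cv2.boundingRect(k),cv2.minAreaRect(np.array([onz(c,*p[0],.063,True)[:2] for p in k],np.float32)))
m=((h[...,1]<60)&(h[...,2]>140))
print([np.flatnonzero(np.diff(h[v,230:420,2].astype(int)).__abs__()>12)+230 for v in(120,160,200,240)])
E
```

```text
time_s: 10.65
tcp_pos: [0.524, 0.0528, 0.1043]
ee_rot: [3.137, -0.001, 1.404]
contact_force: [-0.1, 0.3, -0.6]
opening: 0.8
finger_force: 0.0
[0.52255677 0.05275919 0.10150279] [ 3.14057389e+00 -1.68694602e-04  1.40352177e+00] 10.75
(284, 245, 69, 68) ((0.5219012498855591, 0.05022226646542549), (0.03916800767183304, 0.03608691692352295), 80.32888793945312)
(269, 23, 31, 21) ((0.5265044569969177, 0.17844340205192566), (0.008399968966841698, 0.01751895621418953), 46.54351043701172)
[array([237, 238, 280, 352, 353, 354, 355, 394, 395, 396, 397]), array([239, 352, 353, 354, 393, 394, 396]), array([241, 282, 351, 352, 354, 391, 392, 393, 394]), array([243, 283, 350, 351, 353, 390, 391, 392])]
```

View pics/w4.png

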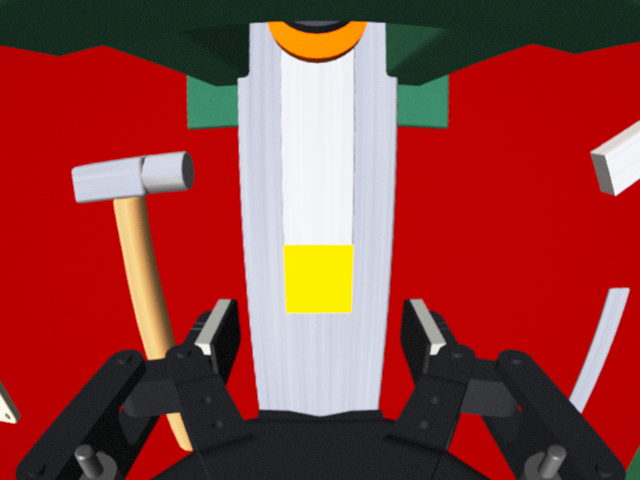

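The wrist picture shows the bar straight, with its yellow tail at (318,279), its nose under the pad and nothing disturbed. Next is the crank grip.

```bash
echo '[{"z":-0.05, "aperture":0.8}, {"z":-0.1, "aperture":0.8}, {"z":-0.15, "aperture":0.8}, {"z":-0.2, "aperture":0.8}, {"z":-0.24, "aperture":0.8}, {"x":0.04, "z":-0.24, "aperture":0.8}, {"x":0.085, "z":-0.24, "aperture":0.8}, {"x":0.12, "z":-0.24, "aperture":0.8}]' > m.json && python3 shift.py m.json
echo '[{"x":0.04, "aperture":0.8}, {"x":0.06, "aperture":0.8}, {"x":0.06, "aperture":0.8}, {"x":0.06, "aperture":0.8}]' > m.json && python3 shift.py m.json
python3 - <<'E'
from h import *
snap('wrist','w5'); s=manip.sense(); print(s['tcp_pos'])
E
```

```text
time_s: 11.55
tcp_pos: [0.5426, 0.1727, 0.3402]
ee_rot: [-3.14, 0.0, 1.403]
contact_force: [0.2, -0.2, 0.7]
opening: 0.801
finger_force: 0.0
time_s: 11.95
tcp_pos: [0.5523, 0.2303, 0.3399]
ee_rot: [-3.14, 0.001, 1.404]
contact_force: [0.3, 0.0, -0.2]
opening: 0.801
finger_force: 0.0
[0.5522939  0.22973733 0.34036088]
```

View pics/w5.png

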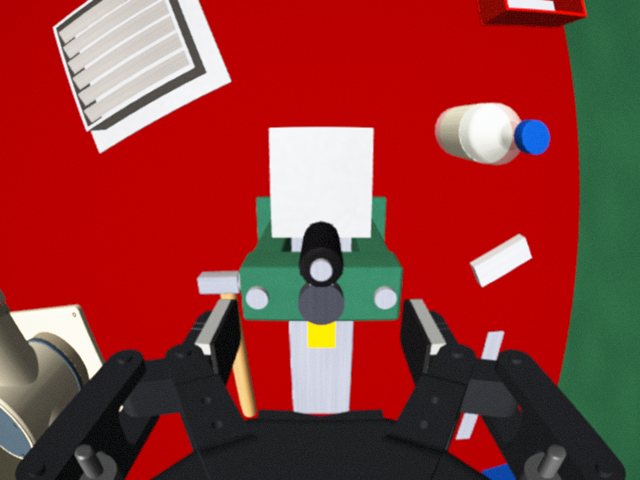

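The wrist picture shows the grip top at (320,270), the hub at (321,302) and the fingers on either side of them. I'll turn these into points.

```bash
python3 - <<'E'
from h import *
c=manip.get_calibration('wrist')
print(onz(c,320.5,270,.287,True),onz(c,321,302,.222,True),(onz(c,257,298,.211,True)+onz(c,385,298,.211,True))/2)
E
```

```text
[0.5512701  0.22783695 0.287     ] [0.54284587 0.17572784 0.222     ] [0.54246606 0.17336931 0.211     ]
```

```bash
echo '[{"x":-0.001, "z":0.04, "aperture":0.8}, {"x":-0.001, "z":0.08, "aperture":0.8}, {"x":-0.001, "z":0.095, "aperture":0.8}, {"x":-0.001, "z":0.095, "aperture":0.8}, {"x":-0.001, "z":0.095, "aperture":0}, {"x":-0.001, "z":0.095, "aperture":0}, {"x":-0.001, "z":0.095, "aperture":0}, {"x":-0.001, "z":0.095, "aperture":0}]' > m.json && python3 shift.py m.json; echo '[{"aperture":0}, {"aperture":0}, {"aperture":0}]' > m.json && python3 shift.py m.json
```

```text
time_s: 12.8
tcp_pos: [0.5527, 0.229, 0.2478]
ee_rot: [3.139, -0.001, 1.403]
contact_force: [-0.2, -0.9, 6.2]
opening: 0.288
finger_force: 58.5
time_s: 13.1
tcp_pos: [0.5527, 0.2291, 0.2477]
ee_rot: [3.139, -0.001, 1.403]
contact_force: [-0.1, -1.1, 6.4]
opening: 0.287
finger_force: 58.5
```

```bash
echo '[{"x":-0.0025, "y":0.0163, "aperture":0}, {"x":-0.0096, "y":0.0311, "aperture":0}, {"x":-0.0208, "y":0.0431, "aperture":0}, {"x":-0.0351, "y":0.0513, "aperture":0}, {"x":-0.0511, "y":0.0549, "aperture":0}, {"x":-0.0675, "y":0.0536, "aperture":0}, {"x":-0.0828, "y":0.0475, "aperture":0}, {"x":-0.0956, "y":0.0372, "aperture":0}]' > m.json && python3 shift.py m.json
```

```text
time_s: 13.9
tcp_pos: [0.5739, 0.1287, 0.2477]
ee_rot: [3.138, -0.003, 1.403]
contact_force: [-0.7, 8.9, 6.4]
opening: 0.286
finger_force: 60.2
```

```bash
echo '[{"x":-0.0091, "y":-0.0137, "aperture":0}, {"x":-0.0138, "y":-0.0294, "aperture":0}, {"x":-0.0137, "y":-0.0459, "aperture":0}, {"x":-0.0087, "y":-0.0615, "aperture":0}, {"x":0.0007, "y":-0.075, "aperture":0}, {"x":0.0136, "y":-0.0851, "aperture":0}, {"x":0.029, "y":-0.091, "aperture":0}, {"x":0.0454, "y":-0.092, "aperture":0}]' > m.json && python3 shift.py m.json
cat > f.py <<'E'
from h import *
s=manip.sense(); a=np.radians(80.4); u=np.array([np.cos(a),np.sin(a)]); v=np.array([u[1],-u[0]])
F=[]
F=s['contact_force'][:2]; c=np.array([.5527,.229])-.055*u; d=s['tcp_pos'][:2]-c; x,y=d@u,d@v; th=np.arctan2(y,x)%(2*np.pi)
t=-np.sin(th)*u+np.cos(th)*v; r=np.cos(th)*u+np.sin(th)*v
print('th %.3f r %.4f Ft %.1f Fr %.1f t %.2f'%(th,np.hypot(x,y),F@t,F@r,s['time_s']))
E
python3 f.py
```

```text
time_s: 14.7
tcp_pos: [0.49, 0.189, 0.2477]
ee_rot: [3.138, 0.0, 1.403]
contact_force: [7.7, -6.7, 5.6]
opening: 0.288
finger_force: 60.2
th 4.805 r 0.0554 Ft -4.5 Fr -9.2 t 14.70
```

```bash
echo '[{"x":0.0108, "y":0.0021, "aperture":0}, {"x":0.021, "y":0.0062, "aperture":0}, {"x":0.021, "y":0.0062, "aperture":0}]' > m.json && python3 shift.py m.json >/dev/null; python3 f.py
echo '[{"x":0.0023, "y":0.0014, "aperture":0}, {"x":0.0047, "y":0.0028, "aperture":0}, {"x":0.0047, "y":0.0028, "aperture":0}]' > m.json && python3 shift.py m.json >/dev/null; python3 f.py
echo '[{"x":0.0022, "y":0.0017, "aperture":0}, {"x":0.0044, "y":0.0033, "aperture":0}, {"x":0.0044, "y":0.0033, "aperture":0}]' > m.json && python3 shift.py m.json >/dev/null; python3 f.py
echo '[{"x":0.002, "y":0.0018, "aperture":0}, {"x":0.0041, "y":0.0037, "aperture":0}, {"x":0.0041, "y":0.0037, "aperture":0}]' > m.json && python3 shift.py m.json >/dev/null; python3 f.py
```

```text
th 5.231 r 0.0552 Ft 4.1 Fr -0.7 t 15.00
th 5.308 r 0.0552 Ft -0.8 Fr -2.3 t 15.30
th 5.406 r 0.0552 Ft -1.7 Fr -1.9 t 15.60
th 5.505 r 0.0552 Ft -0.8 Fr -2.1 t 15.90
```

```bash
echo '[{"x":0.0018, "y":0.002, "aperture":0}, {"x":0.0037, "y":0.0041, "aperture":0}]' > m.json && python3 shift.py m.json >/dev/null; python3 f.py
echo '[{"x":0.0016, "y":0.0022, "aperture":0}, {"x":0.0032, "y":0.0044, "aperture":0}]' > m.json && python3 shift.py m.json >/dev/null; python3 f.py
echo '[{"x":0.0014, "y":0.0023, "aperture":0}, {"x":0.0028, "y":0.0047, "aperture":0}]' > m.json && python3 shift.py m.json >/dev/null; python3 f.py
```

```text
th 5.598 r 0.0552 Ft -2.7 Fr -2.4 t 16.10
th 5.697 r 0.0552 Ft -2.7 Fr -2.5 t 16.30
th 5.776 r 0.0552 Ft -10.0 Fr -2.4 t 16.50
```

```bash
echo '[{"x":0.0011, "y":0.0025, "aperture":0}, {"x":0.0023, "y":0.005, "aperture":0}]' > m.json && python3 shift.py m.json >/dev/null; python3 f.py; python3 -c "
import numpy as np
T=[5.9,6.1,6.3,6.5,6.7,6.9,7.1,7.25,7.32]
for t in T: print(t,(55*(np.cos(t)-np.cos(5.9))).round(1),(55*(np.sin(t)-np.sin(5.9))).round(1))"
```

```text
th 5.870 r 0.0552 Ft -10.0 Fr -2.2 t 16.70
5.9 0.0 0.0
6.1 3.1 10.5
6.3 4.0 21.5
6.5 2.7 32.4
6.7 -0.7 42.8
6.9 -6.1 52.4
7.1 -13.4 60.7
7.25 -19.8 65.8
7.32 -23.0 67.9
```

```bash
echo '[{"x":0.0031, "y":0.0105, "aperture":0}, {"x":0.004, "y":0.0215, "aperture":0}, {"x":0.0027, "y":0.0324, "aperture":0}, {"x":-0.0007, "y":0.0428, "aperture":0}, {"x":-0.0061, "y":0.0524, "aperture":0}, {"x":-0.0134, "y":0.0607, "aperture":0}, {"x":-0.0198, "y":0.0658, "aperture":0}, {"x":-0.023, "y":0.0679, "aperture":0}]' > m.json && python3 shift.py m.json; python3 f.py; echo '[{"aperture":0}]' > m.json && python3 shift.py m.json; python3 f.py
```

```text
time_s: 17.5
tcp_pos: [0.5939, 0.1966, 0.2478]
ee_rot: [-3.141, -0.004, 1.405]
contact_force: [-5.5, 10.3, 10.6]
opening: 0.294
finger_force: 61.0
th 0.995 r 0.0549 Ft -11.6 Fr -0.9 t 17.50
time_s: 17.6
tcp_pos: [0.594, 0.1963, 0.2478]
ee_rot: [3.141, -0.004, 1.404]
contact_force: [-4.0, 5.8, 10.4]
opening: 0.291
finger_force: 61.0
th 1.000 r 0.0549 Ft -6.9 Fr -1.4 t 17.60
```

```bash
echo '[{"x":-0.0013, "y":0.0008, "aperture":0}, {"x":-0.0013, "y":0.0008, "aperture":0}, {"x":-0.0008, "y":0.0005, "aperture":0}]' > m.json && python3 shift.py m.json; python3 f.py; echo '[{"aperture":0.8}, {"aperture":0.8}, {"aperture":0.8}, {"aperture":0.8}, {"z":-0.04, "aperture":0.8}, {"z":-0.08, "aperture":0.8}, {"z":-0.12, "aperture":0.8}, {"z":-0.12, "aperture":0.8}]' > m.json && python3 shift.py m.json
echo '[{"x":-0.05, "aperture":0.8}, {"x":-0.1, "aperture":0.8}, {"x":-0.15, "aperture":0.8}, {"x":-0.19, "aperture":0.8}, {"x":-0.19, "aperture":0.8}, {"x":-0.19, "aperture":0.8}]' > m.json && python3 shift.py m.json
python3 - <<'E'
from h import *
im,c=snap('wrist','w6'); a,_=snap('scene','sc6'); b,_=snap('side','sd6')
cv2.imwrite('pics/fin.png',np.hstack([cv2.resize(im,(400,300)),cv2.resize(b[130:430,200:600],(400,300))])[:,:,::-1])
h=cv2.cvtColor(im,cv2.COLOR_RGB2HSV)
m=((h[...,0]>18)&(h[...,0]<38)&(h[...,1]>120)&(h[...,2]>90)).astype(np.uint8)
for k in cv2.findContours(m,0,2)[0]:
  if cv2.contourArea(k)>100: print(cv2.boundingRect(k),cv2.minAreaRect(np.array([onz(c,*p[0],.063,True)[:2] for p in k],np.float32)))
E
```

```text
time_s: 17.9
tcp_pos: [0.5943, 0.1956, 0.2478]
ee_rot: [3.141, -0.003, 1.405]
contact_force: [-2.8, 4.4, 9.4]
opening: 0.292
finger_force: 60.9
th 1.014 r 0.0549 Ft -5.2 Fr -0.9 t 17.90
time_s: 18.7
tcp_pos: [0.5955, 0.1937, 0.3718]
ee_rot: [3.134, -0.003, 1.403]
contact_force: [0.1, 0.4, 0.0]
opening: 0.799
finger_force: 0.0
time_s: 19.3
tcp_pos: [0.5629, 0.0054, 0.366]
ee_rot: [-3.141, -0.0, 1.401]
contact_force: [-0.5, 0.5, -0.3]
opening: 0.8
finger_force: 0.0
(266, 146, 31, 33) ((0.522351861000061, 0.04938145726919174), (0.038395315408706665, 0.036290012300014496), 81.28010559082031)
(264, 62, 30, 11) ((0.5393902063369751, 0.1634061187505722), (0.011874868534505367, 0.034362420439720154), 80.59496307373047)
```

View pics/fin.png

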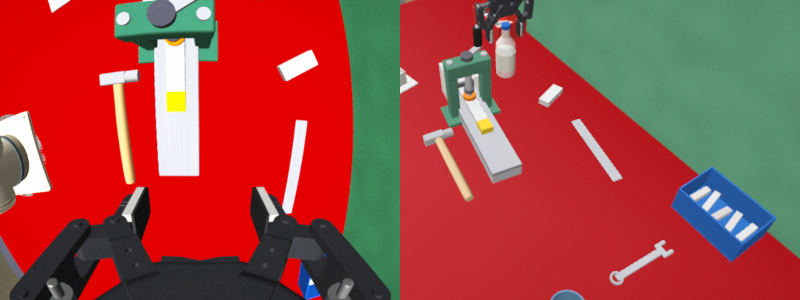

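The final picture shows the orange pad on the bar, the bar straight with its tail where it was left, and the other things untouched. Handing in.

```bash
python3 -c "
from rig import manip
print(manip.close_job())"
```

```text
the job is handed in; nothing more can be done
None
```

The bar was laid on the bed, slid in by its tail until it met the stop, clamped with a quarter turn of the crank after the pad touched it, and let go; the job was handed in with about 19 s on the robot's clock, and no verdict was shown.

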